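Zero the mask timer and slide its tray home

ROBOT

A 6-joint arm with a two-finger parallel gripper is mounted at the origin on the work surface. World frame = base frame: x ahead of the robot, y to its left, z up, the work surface at z = 0. Lengths are in m, angles in degrees, forces in N, time in s.
With the tool pointing down it reaches from about 0.325 to 0.775 m from the base axis. Payload 5.5 kg.
Tool frame: the origin (TCP) lies at the centre of the arm's flange, where the gripper is bolted on; the fingertips stand 182 mm ahead of it and the grasp point (between the pads) lies 163 mm ahead of it; z points along the fingers, y is the line along which they close (so a half turn about z gives the same grasp; the last joint's range is limited). The gripper opens to 88 mm and grips with 3 to 60 N. Pads are 20 mm wide; open, the fingers measure 115 mm over their backs; the gripper's body (75 mm by 178 mm) begins 61 mm behind the grasp point.
Start: joints at [-74.926, 5.22, 70.514, -0, 104.267, -3.249], TCP at [0.189, -0.57, 0.405] pointing down, gripper open.
Joint ranges: [-164.24, 164.24], [-49.07, 125.15], [9.68, 141.18], [-86.29, 266.29], [3.28, 154.24], [-151.56, 151.56]. Speed limits (degrees/s): [147.25, 147.25, 172.46, 180, 180, 180].

INTERFACE

Orientations are given as [roll, pitch, yaw] about the fixed x, y, z axes, in that order (R = Rz(yaw) Ry(pitch) Rx(roll)).
In Python, from station import r gives the robot as it stands. The module is installed in compiled form; this text tells all that it offers. Calls block until the motion is done:
- r.reach(position, orientation): joint-space move of the TCP to a pose.
- r.servo_line(position, rotation=None, speed=0.15): straight line of the TCP; rotation=None keeps the orientation; speed is the mean speed in m/s.
- r.move_joints(angles): joint-space move.
- r.let_go() and r.grab(squeeze=None): open the fingers fully, or close them until they stop; squeeze is the grip in N (None keeps the last).
- r.wait(seconds).
- r.inverse_kinematics(position, orientation): joint angles nearest the present ones, or None.
- r.sense(): the state.
- r.snapshot(name): name is "side" or "top" or "wrist"; returns a dict with "frame" (480x640x3 uint8, red, green, blue), "fx", "fy", "cx", "cy" (pixels), "dist_coeffs" ([k1, k2, p1, p2, k3] as OpenCV has them; the pictures are not rectified), "R" (3x3) and "t" (3): a world point X has camera coordinates R X + t. Camera axes: x right, y down, z forward; pixel columns grow to the right and rows downward; lengths in m; the calibration is good to about 2 mm. A picture is of the moment at which its call begins. There is no depth.
A pose or a line that the arm cannot do raises r.IKError and nothing moves.
- r.hand_in(): hands the job in; it is judged then, once.
The state is a dict: "clock": time; "joints": joint angles; "joint_vel": joint speeds; "joint_torque": joint torques, N m; "tcp_pos": TCP position; "orientation": TCP orientation; "contact_force": force on the tool from outside, world axes, zero at the start; "torque": the same for the moment, N m; "opening": finger opening in m; "gripper_force": force on a finger pad.
Only numpy, scipy, OpenCV 4.12 (cv2) and the standard library are available. Lean on these libraries where they do the work, as an engineer would, in place of code of your own. Each camera call takes 0.05 s, during which the arm holds its last target. There are 200 camera calls.

TASK

Put the face-mask timer away: with its tray still pulled out, turn the timer's wing handle clockwise back to its true zero stop. It may be wound by more than a full turn, so pointing at the zero mark proves nothing: feel for the sprung stop, lean on it until it gives by some 5 to 10 degrees, hold that for about half a second without forcing it further, and let it spring back. Then slide the tray fully home under the acrylic roof with the wing still at zero, and leave the other things where they are.

Things in the scene. Friction and masses are not known exactly. Their poses are not given: they have to be found in the camera images.
- unit: clear acrylic drawer unit, fixed. Origin: on the vanity at the foot of its front edge, midway across the open bay; x points into the bay, z up. Extends x = 0 to 200 mm. Roof 6 mm thick, top at z = 105 mm. Bay 178 mm wide (y = -89 to 89 mm); beside it (y = -95 to -195 mm) two small shut drawers, brass knobs out 7 mm
- tray (a joint): how far the bay's clear pull-out tray is out, m: 0 = fully home against its stop, grows as it slides out along the unit's -x, at most 0.16. About 7 N of friction; stays where it is left
- tray_front (a point): middle of the upper edge of the tray's upright front panel, on its outer face (axes as the unit's). Panel 168 mm wide, 6 mm thick, 5 to 50 mm above the vanity; with the tray home it still stands 40 mm in front of the unit. The tray's side walls end 29 mm above the vanity
- dial (a point): centre of the top face of the mask timer's metal drum (110 mm across, 45 mm tall), which stands fast on the tray, at any angle; top face 56 mm above the vanity, axis 100 mm behind the tray's front face. The point's x axis is the zero direction (the long broad mark among the minute ticks), z up
- wing: the timer's wing handle, a turning part; origin on the dial's axis at the drum's foot, x outwards along the wing. A single upright metal blade from the axis out to 70 mm, 12 mm thick, 60 to 94 mm above the vanity, hub 28 mm across. Winds up anticlockwise (from above) to 1.6 turns from zero; turns back clockwise against about 0.09 N m, stays where left
- wing_tip (a point): outer end of the wing, at its upper edge, 70 mm from the dial's axis
- stop (a joint): give of the sprung zero stop, the steel collar under the wing, rad: 0 at rest; goes negative (clockwise, wing and collar together) only while the wing is pressed clockwise on its stop. Starts to give at 0.2 N m and takes 2 N m per rad more (0.3 N m at -0.05, 0.6 at -0.2); springs back. The wing stops only at true zero, not when passing the zero mark a whole turn early
- compact: gold powder compact standing open, round base 76 mm across and 12 mm thick, mirror lid upright at its back, 84 mm tall; on the unit's roof; origin under its base
- cologne: rectangular clear glass cologne bottle with black cap, 34 x 60 mm, 127 mm tall; origin under its foot
- brush: black make-up brush with a wooden handle lying along its x, from 100 mm behind to 81 mm ahead of its origin, 28 mm thick; origin on the table under the brush
- cream: white cream jar, 64 mm across, 55 mm tall; origin under its foot
- comb: black comb 170 mm long (its x), 37 mm wide, 8 mm thick, lying flat; origin under its middle
- toner: amber glass bottle 52 mm across, 160 mm tall; origin under its foot
- lipstick: dark metal lipstick, 22 mm across, 70 mm tall, standing on the unit's roof; origin under its foot
Things that resemble listed ones, but are neither listed nor needed, are in the scene too. Leave any pink look-alike of the cream alone. Of the things that look like the cologne, take the one that is farthest to the robot's right at the start.

How it is judged:
By the outcome, as a careful person would: the job done as asked, in the order asked, and still so for the second after the job is handed in, with the robot touching nothing.
It also fails if it takes over 72 s, if anything falls off the work surface, if the arm or the gripper's body presses on something with over 40 N, if the wrist force passes 120 N, or if a joint passes its speed limit or range.

## Working session

There is one attempt and no reset: what is moved stays moved. The work goes in short steps, each a Python script; the robot and the scene stay as the last script left them, time stands still between calls to the robot, and variables do not carry over. Pictures are saved under pics/ and viewed, at most 10 in all, crops included, and the job is handed in when it is done.

```bash
mkdir -p pics
python3 - <<'E'
from station import r
import cv2,numpy as np,pickle
s=r.sense(); print(s['clock'],s['tcp_pos'],s['orientation'],s['contact_force'])
for n in("side","top"):
    p=r.snapshot(n); pickle.dump(p,open(f'{n}0.pkl','wb'))
    cv2.imwrite(f'pics/{n}0.png',p['frame'][...,::-1])
    print(n,p['fx'],p['fy'],p['cx'],p['cy'],p['dist_coeffs'],(-np.array(p['R']).T@p['t']).round(3),np.array(p['R'])[2].round(2))
E
```

```text
0.0 [ 0.18863633 -0.56962537  0.40352066] [-1.79889367e+02 -5.73976139e-03  1.83229636e+01] [-0.67490368 -0.26102733 -0.92315263]
side 461.2743861014238 461.2743861014238 317.62817897300283 251.297633666022 [-0.01380069  0.          0.          0.          0.        ] [0.263 0.844 0.712] [ 0.32 -0.72 -0.62]
top 464.53123224103746 464.53123224103746 313.91434946810017 233.69276197171885 [-0.03881961  0.          0.          0.          0.        ] [0.429 0.136 1.243] [ 0.13 -0.01 -0.99]
```

View pics/side0.png

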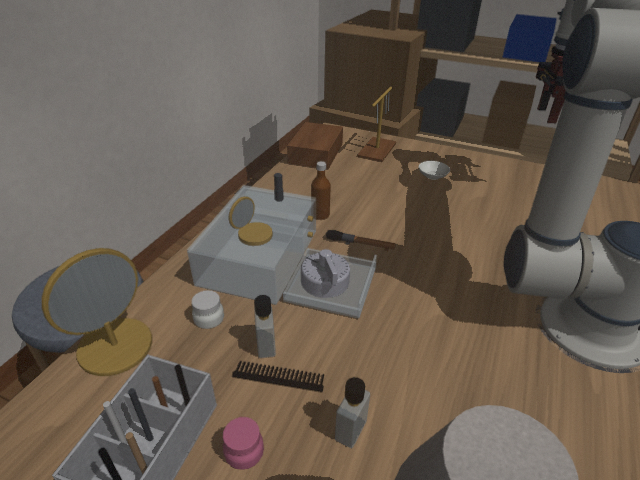

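View pics/top0.png

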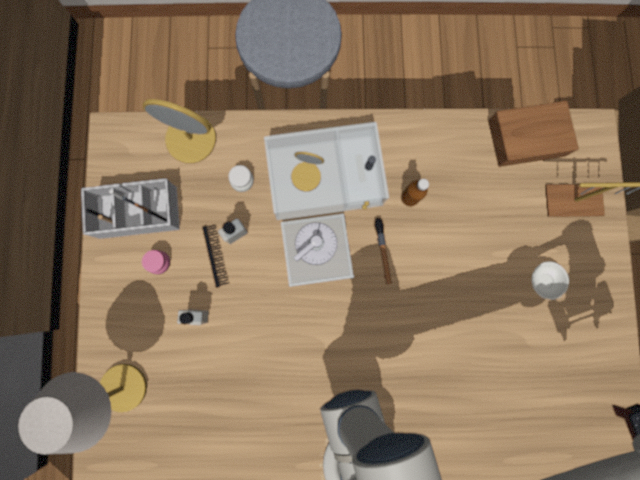

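The side view shows the tray pulled out with the timer at about (326,272) and the unit behind it. The top view shows the drum at (316,243) with the wing pointing lower-left towards (297,258), and the brush at (383,250). The cologne look-alikes are at top (232,229) and (190,318). Neither one needs moving. Next I'll enlarge the timer.

```bash
cat > h.py <<'E'
import numpy as np,cv2,pickle
def ray(p,uv):
    K=np.array([[p['fx'],0,p['cx']],[0,p['fy'],p['cy']],[0,0,1]]);R=np.array(p['R']);t=np.array(p['t'])
    u=cv2.undistortPoints(np.array([[uv]],float),K,np.array(p['dist_coeffs']))[0,0]
    return -R.T@t, R.T@np.array([u[0],u[1],1])
def onz(p,uv,z):
    c,d=ray(p,uv); return c+d*(z-c[2])/d[2]
def tri(rs):
    A=0;b=0
    for c,d in rs:
        d=d/np.linalg.norm(d);P=np.eye(3)-np.outer(d,d);A=A+P;b=b+P@c
    return np.linalg.solve(A,b)
def proj(p,X):
    K=np.array([[p['fx'],0,p['cx']],[0,p['fy'],p['cy']],[0,0,1]])
    return cv2.projectPoints(np.array(X,float).reshape(-1,3),cv2.Rodrigues(np.array(p['R']))[0],np.array(p['t'],float),K,np.array(p['dist_coeffs']))[0][:,0]
E
python3 - <<'E'
from h import *
t=pickle.load(open('top0.pkl','rb'));s=pickle.load(open('side0.pkl','rb'))
a=cv2.resize(t['frame'][205:295,270:370],None,fx=4,fy=6*4/6,interpolation=cv2.INTER_CUBIC)
b=cv2.resize(s['frame'][235:325,275:385],None,fx=4,fy=4,interpolation=cv2.INTER_CUBIC)[:, :400]
cv2.imwrite('pics/crop0.png',np.hstack([a,b])[...,::-1])
print('drum',onz(t,(316,243),.056),'tip',onz(t,(297,258),.094))
for n,uv in dict(fl=(288,284),fr=(352,279)).items(): print(n,onz(t,uv,.05))
for n,uv in dict(a=(274,216),b=(385,203)).items(): print(n,onz(t,uv,.105))
E
```

```text
drum [0.56377749 0.11827844 0.056     ] tip [0.52264202 0.16645606 0.094     ]
fl [0.45992272 0.19120445 0.05      ]
fr [0.47050282 0.02724677 0.05      ]
a [0.62699233 0.22239609 0.105     ]
b [ 0.65670946 -0.05496197  0.105     ]
```

View pics/crop0.png

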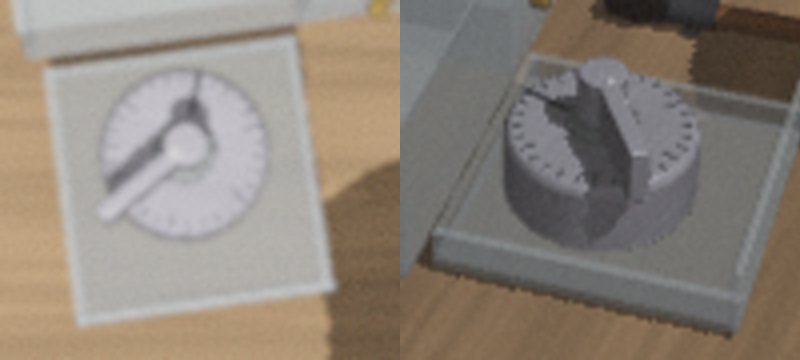

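The enlarged crop shows the wing pointing to the near-left, with its tip at crop (107,213). The long zero mark is near (197,85), so it points away from the robot. I'll look from close by with the wrist camera, from two places.

Run:
```python
from station import r
from h import *
im=[]
for i,p in enumerate([[.50,.10,.42],[.50,.16,.42]]):
    r.reach(p,[180,0,100]) if i==0 else r.servo_line(p,speed=.1)
    s=r.sense(); w=r.snapshot("wrist"); pickle.dump(w,open(f'w{i}.pkl','wb'))
    print(s['clock'],s['joints'],s['tcp_pos'],s['orientation'],s['contact_force'],s['torque'])
    print('cam',-np.array(w['R']).T@w['t'],np.array(w['R'])[2]); im.append(w['frame'])
cv2.imwrite('pics/w0.png',im[0][...,::-1]);cv2.imwrite('pics/w1.png',im[1][...,::-1])
print(proj(w,[[.564,.118,.056],[.523,.166,.094]]))
```

```text
2.7083 [ 7.41368644e+00 -8.43404477e+00  8.23615957e+01 -1.14155065e-02
  1.06077115e+02 -2.51296310e+00] [0.50019678 0.09934004 0.41993625] [-1.79994858e+02  1.07541788e-02  9.99234892e+01] [-0.02660924  0.77821594  0.38213421] [-0.05286702 -0.13881602  0.01061235]
cam [0.48606856 0.17474757 0.39981773] [ 0.04853891 -0.274306   -0.96041668]
3.5083 [ 1.40275708e+01 -6.13120449e+00  8.02495936e+01 -2.02521536e-02
  1.05892044e+02  4.01522082e+00] [0.50002239 0.15991162 0.41995729] [-1.79990958e+02  2.01617443e-02  1.00006808e+02] [-0.29661685 -0.52189814 -0.11329888] [-0.030674   -0.09227293  0.02845287]
cam [0.48577731 0.23529482 0.39984783] [ 0.04894784 -0.27438062 -0.96037461]
[[375.58896243 270.41970682]
 [346.59585917 225.0006493 ]]
```

View pics/w0.png

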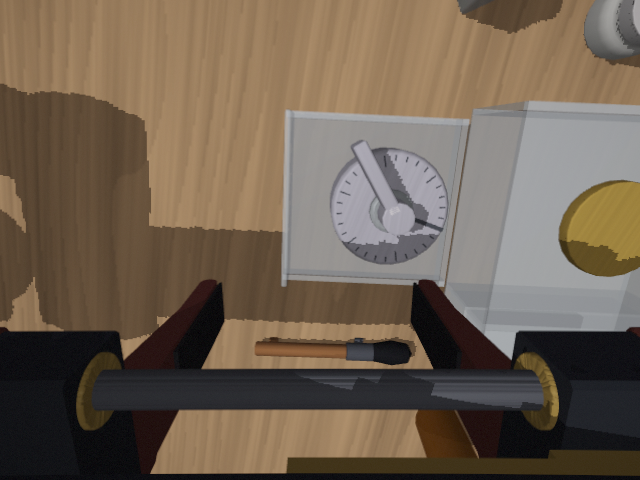

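View pics/w1.png

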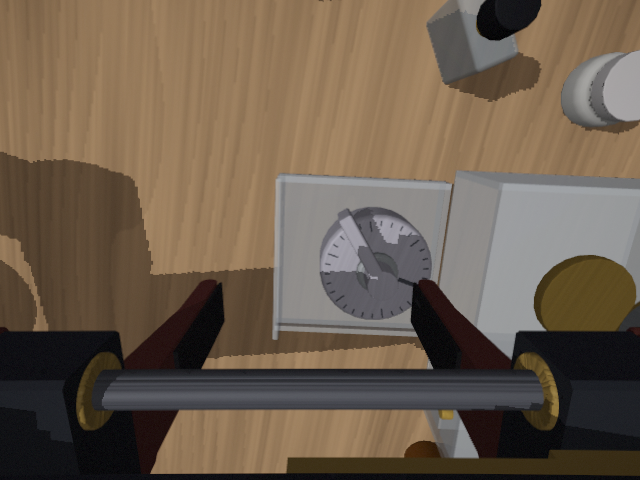

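In w0 the drum is at (389,206), the wing tip at (359,145) and the zero mark runs (412,220)–(442,230). In w1 the drum is at (376,263), the tip at (345,213) and the mark's outer end at (420,288). The tray's front edge runs (287,111)–(283,286) in w0 and (280,177)–(275,338) in w1. The brush lies clear of the tray.

Run:
```python
from h import *
a=pickle.load(open('w0.pkl','rb'));b=pickle.load(open('w1.pkl','rb'));t=pickle.load(open('top0.pkl','rb'));s=pickle.load(open('side0.pkl','rb'))
T=lambda n,u,v,z:print(n,'tri',tri([ray(a,u),ray(b,v)]).round(4),'planes',onz(a,u,z)[:2].round(4),onz(b,v,z)[:2].round(4))
T('drum',(389,206),(376,263),.056)
T('tip',(359,145),(345,213),.094)
T('hub',(399,219),(378,263),.094)
T('mark',(442,230),(420,288),.056)
T('fl',(287,111),(280,177),.05);T('fr',(283,286),(275,338),.05)
T('unitL',(474,108),(457,172),.105)
for n,uv,z in(('hub',(316,241),.094),('tip',(297,258.5),.094),('drum',(316,243.5),.056),('fl',(289.5,285.5),.05),('fr',(353,277.5),.05),('comp',(306,178),.117),('uL',(276,218.5),.105),('uR',(387,202),.105)): print('top',n,onz(t,uv,z).round(4))
```

```text
drum tri [0.5686 0.1171 0.0296] planes [0.5627 0.1212] [0.5627 0.1255]
tip tri [0.5234 0.1697 0.0633] planes [0.5202 0.1702] [0.5197 0.1757]
hub tri [ 0.591   0.096  -0.0321] planes [0.5648 0.1179] [0.5559 0.1379]
mark tri [0.6118 0.1088 0.0608] planes [0.6165 0.1075] [0.6107 0.1077]
fl tri [0.4571 0.1875 0.0328] planes [0.4575 0.1868] [0.4595 0.1898]
fr tri [0.4783 0.0193 0.0406] planes [0.4783 0.0234] [0.4788 0.0249]
unitL tri [0.6295 0.2209 0.0177] planes [0.5965 0.2104] [0.5969 0.2242]
top hub [0.5645 0.1188 0.094 ]
top tip [0.5214 0.1665 0.094 ]
top drum [0.5625 0.1183 0.056 ]
top fl [0.4561 0.1874 0.05  ]
top fr [0.4743 0.0246 0.05  ]
top comp [0.7198 0.1418 0.117 ]
top uL [0.6206 0.2174 0.105 ]
top uR [ 0.6592 -0.0601  0.105 ]
```

The views agree:
- **Dial axis:** (0.564, 0.119).
- **Wing:** about 130.5°, length 67 mm.
- **Zero mark:** about -12°, so the wing is wound by 142° or 502°.
- **Unit:** yaw about 7.3°, with the tray out about 0.13 m.

I'll straddle the axis with open fingers and turn with joint 6. One finger pushes the wing clockwise, and I step slowly while feeling at the zero pass.

```bash
cat >> h.py <<'E'
C=(.564,.1188); Q1=np.degrees(np.arctan2(C[1],C[0]))
def mean(r,n=4):
    m=[]
    for _ in range(n):
        r.wait(.03); s=r.sense(); m.append(np.r_[s['contact_force'],s['torque']])
    return np.mean(m,0),np.std(m,0),s
def A_of(s): return s['joints'][0]-s['joints'][5]
E
python3 - <<'E'
from station import r
from h import *
a=pickle.load(open('w0.pkl','rb'));t=pickle.load(open('top0.pkl','rb'))
for n,u,v in(('drum',(389,206),(316,243.5)),('tip',(359,145),(297,258.5)),('hub',(399,219),(316,241)),('fl',(287,111),(289,285.5))):print(n,tri([ray(a,u),ray(t,v)]).round(4))
hi=np.array(r.inverse_kinematics([*C,.33],[180,0,90+Q1])); lo=np.array(r.inverse_kinematics([*C,.25],[180,0,90+Q1]))
print(hi.round(1),lo.round(1))
def go(q,A): q=q.copy(); q[5]=q[0]-A; r.move_joints(q)
go(hi,161); print(r.sense()['clock']); go(lo,161)
m,sd,s=mean(r,6); np.save('tare.npy',m); np.save('lo.npy',lo); np.save('hi.npy',hi)
print(s['clock'],s['tcp_pos'],'A',A_of(s),'tare',m.round(3),'sd',sd.round(3))
for A in (145,120,90,60,36):
    go(lo,A); d,sd,s=mean(r,2); d-=m; print(A,round(s['clock'],2),d.round(3))
E
```

```text
drum [0.5646 0.1187 0.0439]
tip [0.5276 0.1688 0.0234]
hub [0.5639 0.1187 0.0979]
fl [0.4564 0.1882 0.0386]
[ 8.5  1.5 82.   0.  96.6 -3.4] [ 8.5  3.  88.5  0.  88.5 -3.4]Traceback (most recent call last):
  File "<stdin>", line 8, in <module>
  File "<stdin>", line 7, in go
station.IKError: the arm cannot take that pose within its joint ranges
```

Run:
```python
from station import r
from h import *
a=pickle.load(open('w0.pkl','rb'));t=pickle.load(open('side0.pkl','rb'))
for n,u,v in(('tip',(359,145),(335,274)),('hub',(399,219),(326,253)),('drum',(389,206),(326,272))):print(n,tri([ray(a,u),ray(t,v)]).round(4))
hi=np.array(r.inverse_kinematics([*C,.33],[180,0,90+Q1])); lo=np.array(r.inverse_kinematics([*C,.25],[180,0,90+Q1]))
def go(q,A): q=q.copy(); q[5]=q[0]-A; r.move_joints(q)
go(hi,159.5); print(r.sense()['clock']); go(lo,159.5)
m,sd,s=mean(r,6); np.save('tare.npy',m); np.save('lo.npy',lo); np.save('hi.npy',hi)
print(s['clock'],s['tcp_pos'],'A',A_of(s),'tare',m.round(3),'sd',sd.round(3))
if abs(m[2])<4:
  for A in (145,120,90,60,36):
    go(lo,A); d,sd,s=mean(r,2); d-=m; print(A,round(s['clock'],2),d.round(3))
```

```text
tip [0.5205 0.17   0.0883]
hub [0.5644 0.1172 0.0913]
drum [0.5642 0.1179 0.038 ]
5.8583
6.475 [0.56475983 0.11894313 0.25324154] A 159.4989735792694 tare [ 0.367  0.081  0.411  0.101 -0.078  0.002] sd [0.669 0.236 0.186 0.029 0.028 0.015]
145 6.89 [ 0.296 -0.235 -0.462  0.02  -0.001  0.004]
120 7.46 [-0.411  0.712 -0.261 -0.002 -0.028 -0.004]
90 8.09 [-1.317  1.338 -0.084  0.148  0.048  0.069]
60 8.72 [-0.38   1.927 -0.111  0.275 -0.062  0.066]
36 9.28 [-0.613  0.905 -0.458  0.066 -0.086  0.053]
```

Run:
```python
from station import r
from h import *
lo=np.load('lo.npy'); m=np.load('tare.npy')
def go(q,A): q=q.copy(); q[5]=q[0]-A; r.move_joints(q)
for A in np.arange(33,-14,-2.):
    go(lo,A); d,sd,s=mean(r,3); d-=m; print(A,round(A_of(s),2),round(s['clock'],2),d.round(2))
    if d[5]>.17: break
w=r.snapshot('top'); cv2.imwrite('pics/t1.png',cv2.resize(w['frame'][205:295,270:370],None,fx=6,fy=6)[...,::-1])
w=r.snapshot('wrist'); cv2.imwrite('pics/w2.png',w['frame'][...,::-1])
```

```text
33.0 33.12 9.62 [ 0.21  1.48 -0.31  0.12 -0.13  0.06]
31.0 31.07 9.97 [ 0.6   1.47 -0.24  0.24 -0.2   0.08]
29.0 29.06 10.32 [ 0.31  1.72  0.16  0.24 -0.24  0.09]
27.0 27.05 10.68 [ 1.14  1.72  0.17  0.21 -0.26  0.09]
25.0 25.05 11.03 [ 0.51  1.42 -0.45  0.2  -0.23  0.1 ]
23.0 23.05 11.38 [ 0.95  2.04  0.02  0.17 -0.25  0.09]
21.0 21.05 11.72 [ 0.56  1.45 -0.13  0.16 -0.27  0.12]
19.0 19.05 12.07 [ 1.02  1.54 -0.1   0.15 -0.25  0.06]
17.0 17.05 12.43 [ 0.68  1.5  -0.23  0.13 -0.24  0.1 ]
15.0 15.06 12.78 [ 1.41  1.17  0.01  0.13 -0.31  0.09]
13.0 13.05 13.12 [ 0.97  1.34 -0.64  0.15 -0.28  0.1 ]
11.0 11.05 13.47 [ 0.87  0.94  0.11  0.09 -0.29  0.08]
9.0 9.05 13.82 [ 0.88  1.03 -0.31  0.12 -0.28  0.03]
7.0 7.05 14.18 [ 1.05  1.12  0.04  0.07 -0.3   0.07]
5.0 5.05 14.53 [ 1.1   1.21  0.13  0.06 -0.31  0.08]
3.0 3.05 14.88 [ 1.48  1.22  0.01  0.08 -0.32  0.04]
1.0 1.05 15.22 [ 1.47  1.27 -0.68  0.05 -0.31  0.08]
-1.0 -0.95 15.57 [ 1.49  0.9  -0.1   0.08 -0.35  0.06]
-3.0 -2.95 15.93 [ 1.57  0.89  0.46  0.03 -0.31  0.06]
-5.0 -4.95 16.27 [ 1.31  0.89 -0.26  0.01 -0.32  0.09]
-7.0 -6.95 16.62 [ 1.2   0.86 -0.    0.01 -0.31  0.09]
-9.0 -8.95 16.98 [ 2.36  0.29 -0.43 -0.   -0.32  0.08]
-11.0 -10.95 17.32 [ 1.41  0.26 -0.37 -0.01 -0.33  0.07]
-13.0 -12.95 17.68 [ 2.03 -0.16 -0.5  -0.02 -0.35  0.05]
```

View pics/w2.png

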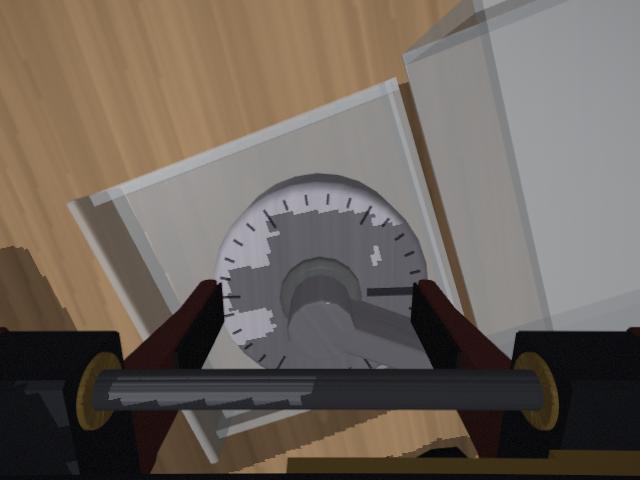

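The wing passed the zero mark with no stop. In w2 the mark is at (390,292) and the wing now lies clockwise of it, so there is one more turn to go. I'll carry on round and re-index twice.

Run:
```python
from station import r
from h import *
lo=np.load('lo.npy'); hi=np.load('hi.npy'); m=np.load('tare.npy')
def go(q,A): q=q.copy(); q[5]=q[0]-A; r.move_joints(q)
def stroke(L):
    for A in L:
        go(lo,A); d,sd,s=mean(r,2); d-=m; print(A,round(s['clock'],2),d.round(2))
        assert d[5]<.3
def reindex(a,b):
    go(lo,a+3); go(hi,a+3); go(hi,b); go(lo,b); d,sd,s=mean(r,4); d-=m; print('re',b,round(s['clock'],2),d.round(2),s['tcp_pos'])
    assert abs(d[2])<4
stroke((-40,-70,-100,-125,-140)); reindex(-140,51)
stroke((35,10,-20,-50,-80,-105,-120)); reindex(-120,72)
w=r.snapshot('wrist'); cv2.imwrite('pics/w3.png',w['frame'][...,::-1])
```

```text
-40 18.37 [ 0.41  0.17 -0.19 -0.14 -0.03  0.01]
-70 19.0 [ 0.72 -0.28 -0.5  -0.12  0.    0.  ]
-100 19.63 [ 0.72 -0.32 -0.23 -0.06 -0.03  0.04]
-125 20.2 [ 0.32 -0.95  0.25 -0.12  0.04  0.03]
-140 20.62 [-0.68 -0.21 -0.67 -0.03  0.06 -0.  ]
re 51 24.6 [-0.53  0.   -0.21 -0.09 -0.08 -0.02] [0.56477181 0.1189094  0.25323116]
35 25.04 [-0.54 -0.27 -0.45 -0.15 -0.05  0.03]
10 25.61 [-0.79 -0.31  0.21 -0.18 -0.02  0.04]
-20 26.24 [ 0.3  -0.61  0.7  -0.28  0.06  0.05]
-50 26.88 [-1.15 -0.72 -0.07 -0.17  0.14  0.02]
-80 27.51 [-0.88  1.22 -0.36  0.08  0.23  0.03]
-105 28.07 [-0.89  2.32  0.1   0.15  0.15  0.07]
-120 28.5 [-0.67  0.41 -0.33  0.03  0.08  0.04]
re 72 32.49 [ 0.02 -0.25 -0.16 -0.08 -0.06 -0.  ] [0.56477257 0.11892372 0.25325236]
```

View pics/w3.png

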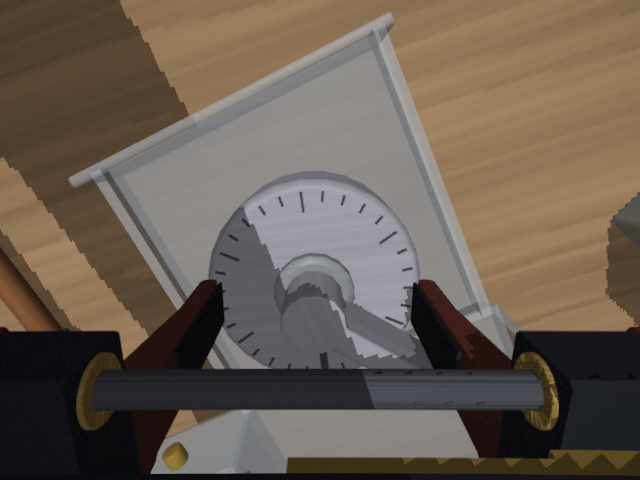

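In w3 the wing lies about 30° clockwise of the pushing finger, and the zero mark is at (323,362), still ahead of it. Now I'll feel for the true stop.

Run:
```python
from station import r
from h import *
lo=np.load('lo.npy'); m0=np.load('tare.npy')
def go(q,A): q=q.copy(); q[5]=q[0]-A; r.move_joints(q)
go(lo,50); go(lo,34); A=26.; hit=0
while A>-6:
    go(lo,A); d,sd,s=mean(r,4); d-=m0; print(A,round(A_of(s),2),round(s['clock'],2),d.round(3)[[0,1,5]])
    if d[5]>.16: hit+=1
    if hit>=4 or d[5]>.33: break
    A-=1 if hit or A<14 else 3
```

```text
26.0 26.24 33.77 [-0.587  0.145  0.056]
23.0 23.12 34.15 [-0.62   0.945  0.046]
20.0 20.08 34.53 [-0.199  1.612  0.056]
17.0 17.08 34.92 [0.168 1.513 0.051]
14.0 14.07 35.3 [0.56  0.799 0.045]
11.0 11.07 35.68 [0.282 0.877 0.074]
10.0 10.02 36.07 [1.556 1.66  0.072]
9.0 9.01 36.45 [1.655 1.775 0.081]
8.0 8.02 36.83 [2.235 3.337 0.18 ]
7.0 7.0 37.22 [1.871 4.191 0.206]
6.0 6.01 37.6 [2.266 5.014 0.247]
5.0 5.02 37.98 [2.837 5.506 0.275]
```

The true stop is at finger angle about 7.3–8.3°, and the slope past it is 0.033 N m per degree, as specified. I'll lean to about 7.5° of give, hold, and ease off.

Run:
```python
from station import r
from h import *
lo=np.load('lo.npy'); hi=np.load('hi.npy'); m0=np.load('tare.npy')
def go(q,A): q=q.copy(); q[5]=q[0]-A; r.move_joints(q)
def rep(A,n=3): d,sd,s=mean(r,n); d-=m0; print(A,round(A_of(s),2),round(s['clock'],2),d.round(3)[[0,1,5]]); return d
for A in (3.5,2.,.4):
    go(lo,A); d=rep(A)
    if d[5]>.47: break
r.wait(.5); rep('held')
for A in (3,6,9,13,28): go(lo,A); rep(A,2)
go(hi,28)
q=np.array(r.inverse_kinematics([.50,.10,.42],[180,0,100])); r.move_joints(q)
w=r.snapshot('wrist'); cv2.imwrite('pics/w4.png',w['frame'][...,::-1]); pickle.dump(w,open('w4.pkl','wb'))
print(r.sense()['clock'])
```

```text
3.5 3.53 38.33 [2.542 6.491 0.317]
2.0 2.04 38.68 [3.683 6.992 0.351]
0.4 0.45 39.03 [3.706 7.566 0.393]
held 0.45 39.63 [3.853 7.656 0.417]
3 3.03 39.95 [3.524 7.144 0.334]
6 6.01 40.27 [1.965 5.091 0.29 ]
9 8.9 40.58 [0.38  1.73  0.104]
13 12.84 40.9 [-0.557 -0.747 -0.027]
28 27.74 41.33 [-0.167  0.053  0.016]
42.3167
```

View pics/w4.png

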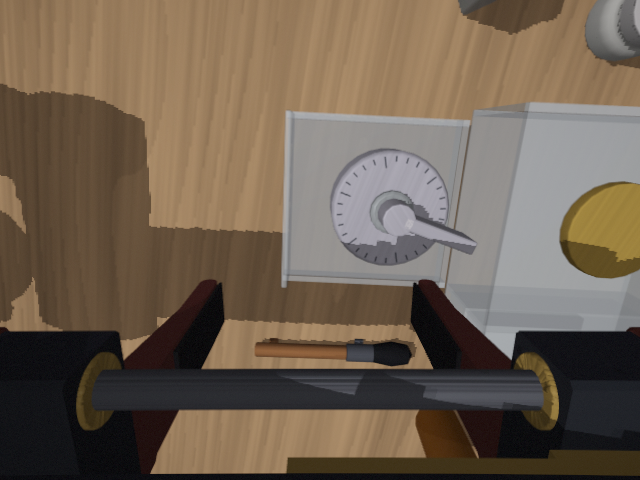

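The wing now rests on the zero mark, with its tip at (474,245) and hub at (399,219). The stop was leaned on by about 6–8°, held and released. Next I'll push the tray home on its front panel with both open fingers.

Run:
```python
from station import r
from h import *
psi=np.radians(7.3); u=np.array([np.cos(psi),np.sin(psi),0]); M=np.array([.466,.106,0])
P=lambda d,z=.213: M+u*(d-.010)+[0,0,z]
o=[180,0,7.3]
r.reach(P(-.04,.30),o); r.servo_line(P(-.04),speed=.15); m,_,s=mean(r,4); print(s['clock'],s['tcp_pos'],s['joints'].round(0) if hasattr(s['joints'],'round') else '')
def F(n=2): d,_,s=mean(r,n); return (d-m)[:3]@u,(np.array(s['tcp_pos'])-M)@u+.010,s['clock']
r.servo_line(P(.0),speed=.06); print(F())
for d in (.03,.06,.09,.108): 
    r.servo_line(P(d),speed=.07); f=F(); print(d,np.round(f,4)); assert f[0]>-14
d=.108
while d<.150:
    d+=.003 if d<.117 else .001
    r.servo_line(P(d),speed=.03); f=F(); print(round(d,4),np.round(f,4))
    if f[0]<-14: break
```

```text
44.6417 [0.41689649 0.09973104 0.21449023] [  9. -20. 113.   0.  87.  92.]
(np.float64(-2.9667507019457893), np.float64(-9.541570884855251e-05), 45.525)
0.03 [-8.78000e-01  3.00000e-02  4.61667e+01]
0.06 [-1.4146  0.0599 46.8083]
0.09 [-1.7975  0.0899 47.45  ]
0.108 [-0.924  0.108 47.925]
0.111 [-5.3921  0.1105 48.2417]
0.114 [-6.1397  0.1135 48.5583]
0.117 [-4.352   0.1165 48.875 ]
0.118 [-5.9128  0.1174 49.1917]
0.119 [-6.5805  0.1183 49.5083]
0.12 [-6.3232  0.1194 49.825 ]
0.121 [-6.0746  0.1204 50.1417]
0.122 [-5.8936  0.1214 50.4583]
0.123 [-6.6137  0.1224 50.775 ]
0.124 [-6.3067  0.1234 51.0917]
0.125 [-5.2271  0.1244 51.4083]
0.126 [-6.1099  0.1254 51.725 ]
0.127 [-6.2709  0.1263 52.0417]
0.128 [-6.5457  0.1274 52.3583]
0.129 [-5.5313  0.1284 52.675 ]
0.13 [-6.3481  0.1294 52.9917]
0.131 [-6.1216  0.1304 53.3083]
0.132 [-5.7699  0.1314 53.625 ]
0.133 [-5.539   0.1324 53.9417]
0.134 [-6.6877  0.1333 54.2583]
0.135 [-6.6719  0.1344 54.575 ]
0.136 [-6.1948  0.1354 54.8917]
0.137 [-6.4553  0.1364 55.2083]
0.138 [-6.3547  0.1374 55.525 ]
0.139 [-6.7145  0.1383 55.8417]
0.14 [-6.4504  0.1394 56.1583]
0.141 [-6.6302  0.1404 56.475 ]
0.142 [-7.2917  0.1412 56.7917]
0.143 [-11.7297   0.1417  57.1083]
0.144 [-16.5131   0.1421  57.425 ]
```

The tray met a firm stop at 0.142 m of travel. I'll back off and check.

Run:
```python
from station import r
from h import *
psi=np.radians(7.3); u=np.array([np.cos(psi),np.sin(psi),0])
p=np.array(r.sense()['tcp_pos'])
r.servo_line(p-u*.04,speed=.12); r.servo_line(p-u*.05+[0,0,.2],speed=.2)
r.reach([.45,-.12,.42],[180,0,100])
print(r.sense()['clock'])
a=r.snapshot('side'); b=r.snapshot('top'); pickle.dump(b,open('top1.pkl','wb')); pickle.dump(a,open('side1.pkl','wb'))
A=cv2.resize(b['frame'][150:270,260:400],(420,360),interpolation=cv2.INTER_CUBIC)
B=cv2.resize(a['frame'][170:320,185:345],(384,360),interpolation=cv2.INTER_CUBIC)[:,:380]
cv2.imwrite('pics/end.png',np.hstack([A,B])[...,::-1])
```

```text
60.9
```

View pics/end.png

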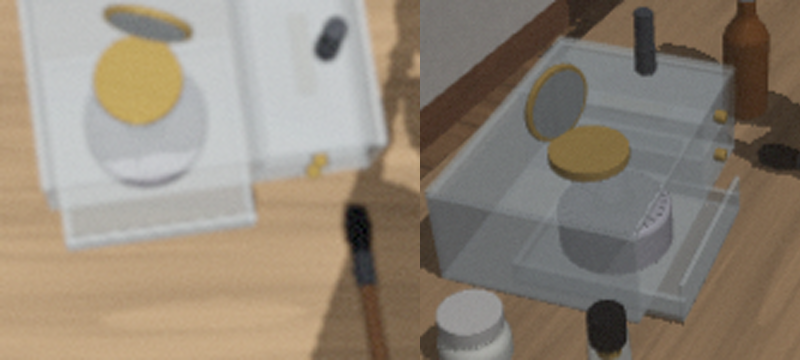

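In the last picture the tray's front panel, at crop (160,235), stands about 40 mm ahead of the unit. The drum is under the roof, and the compact, lipstick and brush are where they were.

```bash
python3 -c "
from station import r
print(r.hand_in())"
```

```text
the job is handed in; nothing more can be done
None
```

I handed the job in at about 61 s of the 72 s allowed. I turned the wing back through the extra full turn to its true stop, leaned it in by about 6–8°, held about 0.6 s and let it spring back. I then slid the tray in to a firm stop; after that the wing was hidden under the roof, so I did not see it at zero again, and the score was not shown.

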